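Find the hidden hole with a locating pin

ROBOT

A 6-joint arm with a two-finger parallel gripper is mounted at the origin on a cart in front of the work surface, level with it; the furniture and walls round the work are solid. World frame = base frame: x ahead of the robot, y to its left, z up, the work surface at z = 0. Lengths are in m, angles in rad, forces in N, time in s.
With the tool pointing down it reaches from about 0.325 to 1 m from the base axis. Payload 5.1 kg.
Tool frame: the origin (TCP) lies at the very end of the fingers, on their centre line; the grasp point (between the pads) lies 19 mm behind it; z points along the fingers, x is the direction in which the jaws open and shut, and the axes are right-handed (so a half turn about z gives the same grasp; the last joint's range is limited). The gripper opens to 85 mm and grips with 20 to 120 N. Pads are 22 mm wide; open, the fingers measure 114 mm over their backs; the gripper's body (76 mm by 85 mm) begins 54 mm behind the grasp point. The pads swing forward as they close: fully open they stand 13 mm farther back than shut.
Start: joints at [-1.297, 0.124, 1.65, -0, 1.367, -0.083], TCP at [0.227, -0.609, 0.231] pointing down, gripper open.
Joint ranges: [-2.61, 2.61], [-1.02, 2.33], [0.03, 2.71], [-1.35, 4.49], [0.32, 2.68], [-2.91, 2.91]. Speed limits (rad/s): [2.57, 2.57, 3.14, 3.14, 3.14, 3.14].

INTERFACE

Orientations are given as a rotation vector (axis times angle).
In Python, from bench import get_state, imaging, order gives the robot as it stands. The module is installed in compiled form; this text tells all that it offers.
- The arm moves only by the shell command python3 -m handwheel 'ROWS'. ROWS is JSON, one flat list of numbers, 7 for each row, row after row: the shift along the tool's x, y, z in mm, then the turn, a rotation vector about the tool's x, y, z in rad, then the opening, from 0 (shut) to 1 (fully open). In form: [x, y, z, wx, wy, wz, fingers, x, y, z, wx, wy, wz, fingers, ...]. A call has 1 to 20 rows; each row is the pose to reach, as a shift and turn from the pose measured when the call began, along the tool's axes at that moment; what a row does not reach only later rows make up. A row lasts 1/8 s, in which the tool goes at most 62.5 mm and 10.7 degrees, less where a joint would pass 70% of its speed; a pose out of reach is approached as far as the arm can. A call with a gripper value outside its range is refused whole. The fingers move at their own pace and stop on an object; the grip force is fixed at half the most. Time passes only in rows, so rows that repeat a pose let the fingers close. It gives the time, the measured TCP pose, the force and the opening at its end, in the units of the state.
- get_state(): the state, without advancing time (a new reading comes with each control period).
- imaging.snapshot(name): name is "side" or "top"; returns a dict with "image" (400x640x3 uint8, red, green, blue), "depth" (400x640 float32, m along the optical axis (not along the pixel's ray), 0 where there is no reading), "vfov" (degrees; the focal length in pixels is half the picture's height over the tangent of half this angle, whatever the lens; pixels are square), "cx", "cy" (the principal point, pixels), "k1" (the pictures are not rectified: a ray, as slopes to the right and down, at radius r is drawn at 1 + k1 r^2 times it, then the intrinsics apply), "R" (3x3) and "t" (3): a world point X has camera coordinates R X + t. Camera axes: x right, y down, z forward; pixel columns grow to the right and rows downward; lengths in m; the calibration is good to about 2 mm. A picture is of the moment at which its call begins.
- order.finish_job(): hands the job in, once; it reports no verdict.
The state is a dict: "t": time; "joint_positions": joint angles; "joint_vel": joint speeds; "joint_torque": joint torques, N m; "ee_pos": TCP position; "tool_rot": TCP orientation; "ft_force": force on the tool from outside, world axes, zero at the start; "ft_torque": the same for the moment, N m; "grip_width": finger opening in m.
Only numpy, scipy, OpenCV 4.12 (cv2) and the standard library are available. Lean on these libraries where they do the work, as an engineer would, in place of code of your own. Each camera call takes 0.05 s, during which the arm holds its last target.

TASK

Take the red-handled locating pin out of its wooden stand, set its tip down on the black strip of the locating jig near one end of the strip's open length, and slide it lightly along the foot of the aluminium fence until it drops into the blind hole. Push it gently home to the bottom of the hole, never pressing it on the jig with more than about 25 N, and let go so that it stands upright there; leave the tape roll, the offcut and the dowel pot alone.

Things in the scene. Friction and masses are not known exactly. Their poses are not given: they have to be found in the camera images.
- jig: Locating jig fixed to the table, 304 mm long along its y, 76 mm wide along x; origin at the underside, mid-length, below the hole line. A black strip runs along y, flat top 30 mm above the origin, from x = -28 mm to under the fence, open from y = -75 to +75 mm; beyond, wooden end caps (tops 38 mm high) cover it. The strip is locked: it does not give.
- fence_foot (a point): Foot of the aluminium fence at mid-length, where its face meets the strip's top; axes as the jig's. The fence face runs straight along y and faces -x (it is 5.5 mm on the +x side of the jig's origin); its top is 12 mm above the strip.
- hole_line (a point): Point on the strip's top at mid-length on the line along y on which the hole's centre lies, 5.5 mm from the fence. One unmarked blind hole, 12 mm wide, 18 mm deep, mouth chamfered 1.5 mm, lies on it at an unknown y from -25 to +25 mm, different each time. A pin kept against the fence passes 0.5 mm off the hole's centre and drops in.
- pin_grip (a point): Centre of the pin's red square handle, 24 x 24 mm, 34 mm high; its sides face the point's x and y, z points up the pin. Below is a round steel shank, 10 mm thick, 50 mm long, 1.5 mm chamfer at the tip. Weighs about 0.12 kg. It starts upright in its stand, 20 mm deep in a hole 12 mm wide; lift it 30 mm or more to clear.
- pin_tip (a point): Centre of the flat end of the pin's shank, 67 mm below the handle's centre; z points up along the pin.
- pin_stand: Wooden block 50 x 50 x 30 mm, fixed; origin at the centre of its underside. The pin starts in the hole in its top.
- tape_roll: Loose roll of masking tape, 101 mm wide, 25 mm high, origin at the centre of its underside. Bystander.
- offcut: Loose dark board offcut, 89 x 109 x 18 mm, origin at the centre of its underside. Bystander.
- pot: Loose blue pot of dowels, 68 mm wide, 62 mm high, origin at the centre of its underside. Bystander.

How it is judged:
On the way, in this order (a step that is already met when the one before it is completed fails the run):
1. the pin is out of its stand and its tip rests on top of the strip near one end of its open length (more than 35 mm from mid-length) (contact force between pin and jig above 0.3 N and z of pin_tip in the frame of jig between 0.0275 and 0.033 m and x of pin_tip in the frame of jig between -0.028 and 0.006 m and (y of pin_tip in the frame of jig between -0.078 and -0.035 m or y of pin_tip in the frame of jig between 0.035 and 0.078 m)), for 0.1 s.
2. the tip, still on top of the strip, slides along the fence into the middle part where the hole can lie (contact force between pin and jig above 0.3 N and z of pin_tip in the frame of jig between 0.0275 and 0.033 m and x of pin_tip in the frame of jig between -0.005 and 0.005 m and y of pin_tip in the frame of jig between -0.034 and 0.034 m), for 0.04 s.
At the end, for the whole second after the job is handed in: The pin stands at rest in the hole of the strip, upright within 0.17 rad (it has a little play), its tip within 2.5 mm of the hole's floor (less than 14.5 mm above the jig's underside), with no hand on it (z of pin_tip in the frame of jig between 0.008 and 0.0145 m and x of pin_tip in the frame of jig between -0.004 and 0.004 m and y of pin_tip in the frame of jig between -0.03 and 0.03 m and angle between pin_tip's own z axis and vertical below 0.17 rad and linear speed of pin below 0.02 m/s); the robot touches nothing.
It fails at once if the pin is pressed on the jig with more than 28 N (contact force between pin and jig above 28 N).
It fails at once if the tape roll is moved more than 20 mm (distance of tape_roll from where it was at the start of the episode above 0.02 m).
It fails at once if the offcut is moved more than 20 mm (distance of offcut from where it was at the start of the episode above 0.02 m).
It fails at once if the dowel pot is moved more than 20 mm (distance of pot from where it was at the start of the episode above 0.02 m).
It also fails if it takes over 72 s, if anything falls off the work surface, if the arm or the gripper's body presses on something with over 40 N, if the wrist force passes 120 N, or if a joint passes its speed limit or range.

## Working session

There is one attempt and no reset: what is moved stays moved. The work goes in short steps, Python scripts to look and compute and a shell command to move; the robot and the scene stay as the last step left them, time stands still between calls to the robot, and variables do not carry over. Pictures are saved under pics/ and viewed, and the job is handed in when it is done.

```bash
mkdir -p pics; cat > h.py <<'E'
import numpy as np, cv2
from bench import get_state, imaging, order
from scipy.spatial.transform import Rotation as Ro
def snap(n,f):
    s=imaging.snapshot(n); cv2.imwrite('pics/%s.png'%f,cv2.cvtColor(s['image'],cv2.COLOR_RGB2BGR)); np.save('pics/%s.npy'%f,s,allow_pickle=True); return s
def load(f): return np.load('pics/%s.npy'%f,allow_pickle=True).item()
def ray(s,u,v):
    h=s['image'].shape[0]; f=h/2/np.tan(np.radians(s['vfov'])/2)
    K=np.array([[f,0,s['cx']],[0,f,s['cy']],[0,0,1]])
    p=cv2.undistortPoints(np.array([[[u,v]]],float),K,np.array([s['k1'],0,0,0,0.]))[0,0]
    return np.array([p[0],p[1],1.])
def onz(s,u,v,z):
    d=s['R'].T@ray(s,u,v); c=-s['R'].T@s['t']; return c+d*(z-c[2])/d[2]
def dep(s,u,v):
    d=s['depth'][int(round(v)),int(round(u))]; return s['R'].T@(ray(s,u,v)*d-s['t'])
def proj(s,X):
    h=s['image'].shape[0]; f=h/2/np.tan(np.radians(s['vfov'])/2)
    K=np.array([[f,0,s['cx']],[0,f,s['cy']],[0,0,1]])
    return cv2.projectPoints(np.array([X],float),cv2.Rodrigues(s['R'])[0],s['t'],K,np.array([s['k1'],0,0,0,0.]))[0][0,0]
def crop(f,u0,v0,u1,v1,k,out):
    im=cv2.imread('pics/%s.png'%f)[v0:v1,u0:u1]; cv2.imwrite('pics/%s.png'%out,cv2.resize(im,None,fx=k,fy=k,interpolation=cv2.INTER_CUBIC))
E
python3 - <<'E'
from h import *
print(get_state())
for n in('side','top'):
    s=snap(n,n+'0'); print(n,s['vfov'],s['cx'],s['cy'],s['k1'],s['R'],s['t'])
E
```

```text
{'t': 0.0, 'joint_positions': array([-1.29661935e+00,  1.24528311e-01,  1.65164237e+00, -8.82768068e-06,
        1.36748726e+00, -8.26096386e-02]), 'joint_vel': array([ 0.00090219, -0.00122712,  0.00024452, -0.00136757, -0.00204166,
        0.00155425]), 'joint_torque': array([ 1.04925671e-04, -4.23610711e+01, -3.65449834e+01, -3.29748320e-05,
        6.89842156e-03, -1.10249482e-05]), 'ee_pos': array([ 0.22682566, -0.60850542,  0.23005669]), 'tool_rot': array([-2.57930602e+00,  1.79124703e+00,  2.51042656e-03]), 'ft_force': array([ 0.03286709, -0.51744403, -0.79809486]), 'ft_torque': array([0.00171118, 0.03307304, 0.02481086]), 'grip_width': 0.08539544736503055}
side 47.791898713063155 312.2059899644194 203.61507371177868 -0.06390556529560296 [[ 0.99920313  0.0335549  -0.02161423]
 [ 0.0022516  -0.58804798 -0.80882291]
 [-0.03985018  0.80812972 -0.58765493]] [-0.53654044  0.03617288  1.46483503]
top 57.10405215052462 320.1061620182129 197.53828539187563 0.011994301526443044 [[-0.01935065 -0.99967116 -0.01682618]
 [-0.99880307  0.02008452 -0.04459866]
 [ 0.04492194  0.01594302 -0.99886327]] [-0.07007854  0.5601356   1.11974041]
```

View pics/side0.png

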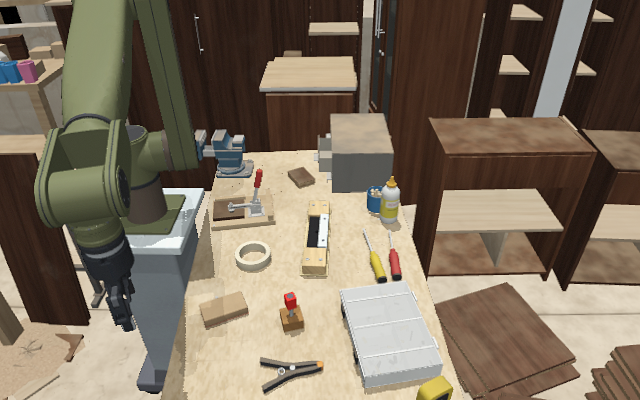

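View pics/top0.png

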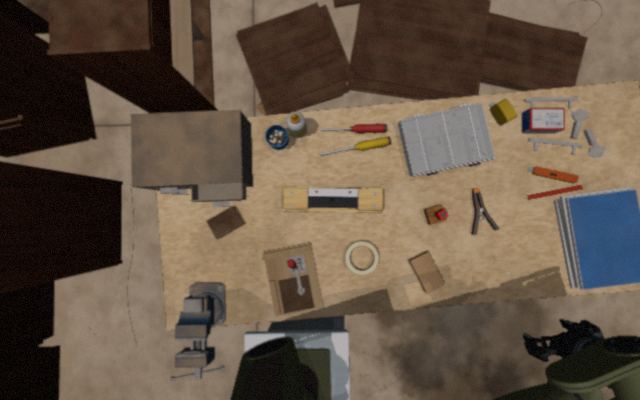

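The side view shows the jig near (316,238) and the red pin in its stand near (291,310). In the top view the jig is at about (333,198), the pin handle at (441,214) and the tape roll at (362,258). Next I'll look closer.

```bash
python3 - <<'E'
from h import *
crop('top0',270,170,400,225,6,'c1'); crop('top0',410,190,470,240,10,'c2'); crop('side0',270,190,350,340,4,'c3')
E
```

```text
(no output)
```

View pics/c1.png

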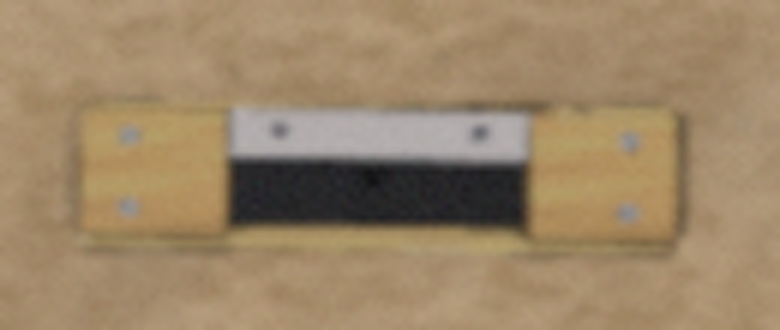

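View pics/c2.png

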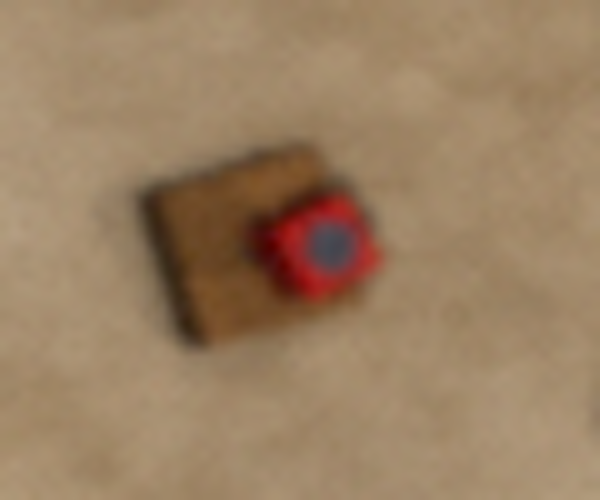

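View pics/c3.png

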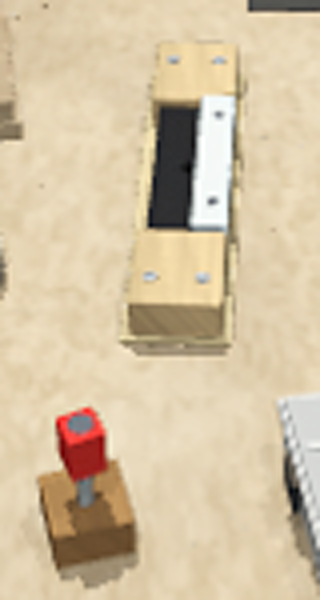

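```bash
python3 - <<'E'
from h import *
np.set_printoptions(precision=4,suppress=True)
s=load('top0'); q=load('side0')
def T(a,b,z): return onz(s,270+(a-2.5)/6,170+(b-2.5)/6,z)
def S(a,b,z): return onz(q,270+(a-1.5)/4,190+(b-1.5)/4,z)
print('cam', -s['R'].T@s['t'], -q['R'].T@q['t'])
for n,a,b,z in [('capLT',84,105,.038),('capLB',82,235,.038),('capRT',680,113,.038),('capRB',675,243,.038),('stripLB',230,226,.03),('stripRB',526,226,.03),('fenceLface_top',231,158,.042),('fenceRface_top',528,162,.042),('fenceL back',231,107,.042),('fenceR back',528,112,.042),('spot',373,178,.03)]:
    print(n,T(a,b,z))
for n,a,b,z in [('cap far L',155,42,.038),('cap far R',239,45,.038),('capnear L',128,302,.038),('capnear R',223,306,.038),('fence near face top',190,229,.03),('fencetop nearR',227,229,.042),('fencetop farL',203,95,.042),('strip near L',149,229,.03),('strip far L',158,106,.03),('spot',187,166,.03)]:
    print('S',n,S(a,b,z))
for u,v in [(290,198),(380,198),(310,205),(350,205),(330,204),(330,192),(432,212),(443,214.5),(442,213)]:
    print(u,v,dep(s,u,v))
for u,v in [(291,295),(290,297),(283,312)]: print('S',u,v,dep(q,u,v))
# pin
def T2(a,b,z): return onz(s,410+(a-4.5)/10,190+(b-4.5)/10,z)
for z in (.094,.097): print('handle top corners?',T2(330,245,z))
for a,b in [(345,193),(382,258),(318,300),(262,240),(280,240)]: print(T2(a,b,.094))
for a,b in [(150,190),(315,148),(200,342),(365,300)]: print('stand',T2(a,b,.03))
for a,b in [(81,424)]: print('S top',S(a,b,.094))
for a,b in [(57,418),(82,407),(104,425),(72,441)]: print('S',S(a,b,.094))
E
```

```text
cam [ 0.5078 -0.0992  1.1423] [ 0.5944 -1.1445  0.8785]
capLT [0.5912 0.028  0.038 ]
capLB [0.5259 0.03   0.038 ]
capRT [ 0.5811 -0.2706  0.038 ]
capRB [ 0.5162 -0.2663  0.038 ]
stripLB [ 0.5291 -0.0439  0.03  ]
stripRB [ 0.5262 -0.193   0.03  ]
fenceLface_top [ 0.5629 -0.0456  0.042 ]
fenceRface_top [ 0.5579 -0.1938  0.042 ]
fenceL back [ 0.5884 -0.0461  0.042 ]
fenceR back [ 0.5829 -0.1944  0.042 ]
spot [ 0.5519 -0.1166  0.03  ]
S cap far L [0.5245 0.0303 0.038 ]
S cap far R [0.5917 0.0264 0.038 ]
S capnear L [ 0.5185 -0.2683  0.038 ]
S capnear R [ 0.582  -0.2715  0.038 ]
S fence near face top [ 0.5578 -0.1855  0.03  ]
S fencetop nearR [ 0.584  -0.1989  0.042 ]
S fencetop farL [ 0.5644 -0.0449  0.042 ]
S strip near L [ 0.5288 -0.1858  0.03  ]
S strip far L [ 0.5296 -0.0433  0.03  ]
S spot [ 0.5538 -0.1157  0.03  ]
290 198 [0.5578 0.009  0.0397]
380 198 [ 0.5524 -0.2608  0.0398]
310 205 [ 0.5357 -0.0505  0.034 ]
350 205 [ 0.5335 -0.1715  0.0278]
330 204 [ 0.5377 -0.111   0.0287]
330 192 [ 0.5732 -0.1116  0.0432]
432 212 [ 0.5076 -0.416   0.0329]
443 214.5 [ 0.4999 -0.4291  0.0943]
442 213 [ 0.5042 -0.4266  0.094 ]
S 291 295 [ 0.5043 -0.4286  0.0962]
S 290 297 [ 0.5023 -0.4338  0.0952]
S 283 312 [ 0.4808 -0.4206  0.027 ]
handle top corners? [ 0.5012 -0.428   0.094 ]
handle top corners? [ 0.5012 -0.4271  0.097 ]
[ 0.5158 -0.4327  0.094 ]
[ 0.4973 -0.4425  0.094 ]
[ 0.4858 -0.4241  0.094 ]
[ 0.503 -0.409  0.094]
[ 0.5029 -0.414   0.094 ]
stand [ 0.5184 -0.3949  0.03  ]
stand [ 0.53   -0.4446  0.03  ]
stand [ 0.4725 -0.4084  0.03  ]
stand [ 0.4841 -0.4579  0.03  ]
S top [ 0.5016 -0.4285  0.094 ]
S [ 0.4873 -0.4241  0.094 ]
S [ 0.5012 -0.4152  0.094 ]
S [ 0.515  -0.4291  0.094 ]
S [ 0.4974 -0.4416  0.094 ]
```

```bash
cat >> h.py <<'E'
np.set_printoptions(precision=4,suppress=True)
def go(target, yaw=None):
    """needed row: shift mm in tool axes and rotvec to reach TCP target with tool down, tool x at world yaw(deg)"""
    st=get_state(); R0=Ro.from_rotvec(st['tool_rot']); p=st['ee_pos']
    sh=R0.inv().apply(np.array(target)-p)*1000
    X=R0.as_matrix()
    y0=np.degrees(np.arctan2(X[1,0],X[0,0]))
    w=np.zeros(3)
    if yaw is not None:
        a=np.radians(yaw); x=np.array([np.cos(a),np.sin(a),0]); z=np.array([0,0,-1.]); y=np.cross(z,x)
        w=(R0.inv()*Ro.from_matrix(np.c_[x,y,z])).as_rotvec()
    print('t',st['t'],'p',p,'yaw',y0,'shift',sh.round(1),'rot',w,'deg',np.degrees(np.linalg.norm(w)),'F',st['ft_force'],'w',st['grip_width'],'zax',X[:,2])
E
python3 - <<'E'
from h import *
print(get_state()['joint_positions'])
for y in (31,121,-59,-149): go([.5013,-.428,.150],y)
E
```

```text
[-1.2966  0.1245  1.6516  0.      1.3675 -0.0826]
t 0.1 p [ 0.2268 -0.6085  0.2301] yaw -69.55918992209304 shift [ -73.2 -320.2   80.3] rot [-0.0018  0.0013 -1.7551] deg 100.55924371453473 F [-0.3456  0.3733 -0.7512] w 0.08517714749654148 zax [-0.0005  0.0019 -1.    ]
t 0.1 p [ 0.2268 -0.6085  0.2301] yaw -69.55918992209304 shift [ -73.2 -320.2   80.3] rot [0.0028 0.0005 2.9573] deg 169.4408060569652 F [-0.3456  0.3733 -0.7512] w 0.08517714749654148 zax [-0.0005  0.0019 -1.    ]
t 0.1 p [ 0.2268 -0.6085  0.2301] yaw -69.55918992209304 shift [ -73.2 -320.2   80.3] rot [-0.0003  0.0019 -0.1843] deg 10.559782304011733 F [-0.3456  0.3733 -0.7512] w 0.08517714749654148 zax [-0.0005  0.0019 -1.    ]
t 0.1 p [ 0.2268 -0.6085  0.2301] yaw -69.55918992209304 shift [ -73.2 -320.2   80.3] rot [0.0012 0.0017 1.3865] deg 79.44086596359949 F [-0.3456  0.3733 -0.7512] w 0.08517714749654148 zax [-0.0005  0.0019 -1.    ]
```

```bash
python3 -m handwheel '[-12,-53,13,0,0,-0.03,1, -24,-107,27,0,0,-0.06,1, -37,-160,40,0,0,-0.09,1, -49,-213,53,0,0,-0.12,1, -61,-267,67,0,0,-0.15,1, -73,-320,80,0,0.002,-0.184,1, -73.2,-320.2,80,0,0.002,-0.184,1, -73.2,-320.2,80,0,0.002,-0.184,1, -73.2,-320.2,80,0,0.002,-0.184,1]'; python3 - <<'E'
from h import *
go([.5013,-.428,.058],-59)
s=snap('side','side1'); crop('side1',240,240,340,350,7,'c4'); s=snap('top','top1'); crop('top1',390,170,500,250,7,'c5')
E
```

```text
t: 1.23
ee_pos: [0.5005, -0.4289, 0.1508]
tool_rot: [2.733, -1.549, 0.001]
ft_force: [-0.5, -0.2, 0.6]
grip_width: 0.0856
t 1.225 p [ 0.5005 -0.4289  0.1508] yaw -59.106993692944336 shift [-0.4 -1.2 92.8] rot [-0.0003 -0.0007 -0.0019] deg 0.1155944654401418 F [-0.4509 -0.241   0.5765] w 0.08564799551317373 zax [ 0.0006 -0.0005 -1.    ]
```

View pics/c4.png

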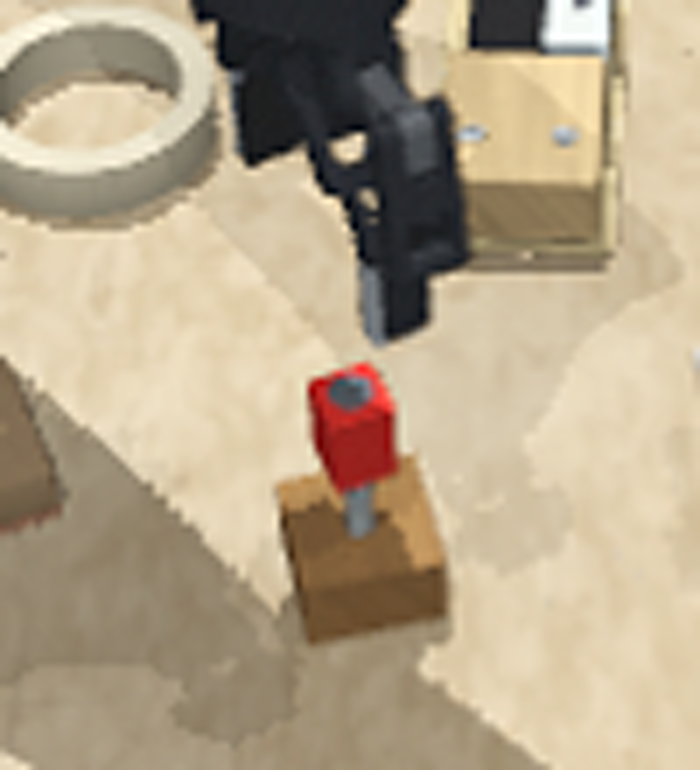

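View pics/c5.png

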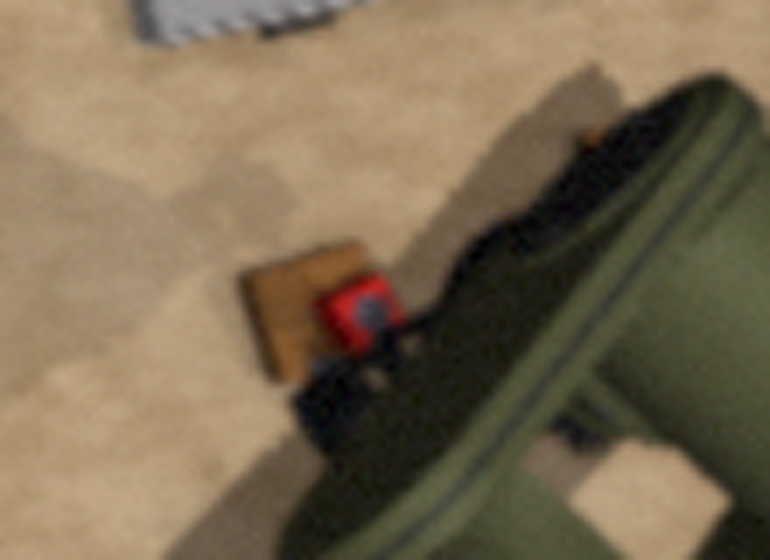

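```bash
python3 - <<'E'
from h import *
q=load('side1')
for z in (.151,.164):
  for sg in (1,-1):
    p=np.array([.5005+sg*.0428*.513,-.4289-sg*.0428*.858,z]); print(z,sg,(proj(q,p)-[240,240])*7)
E
```

```text
0.151 1 [397.9409 353.9193]
0.151 -1 [278.551  187.3625]
0.164 1 [396.1593 324.7137]
0.164 -1 [275.9788 158.5663]
```

The near finger's end appears at about crop pixel (395,335), where the calibration predicts it. The handle at (350,390) is clear of it, so I'll descend and grip.

```bash
python3 -m handwheel '[-0.4,-1.2,30,0,0,-0.002,1, -0.4,-1.2,60,0,0,-0.002,1, -0.4,-1.2,85,0,0,-0.002,1, -0.4,-1.2,92,0,0,-0.002,1, -0.4,-1.2,92,0,0,-0.002,1]'; python3 - <<'E'
from h import *
go([.5013,-.428,.058],-59)
E
```

```text
t: 1.95
ee_pos: [0.501, -0.4286, 0.0591]
tool_rot: [2.733, -1.548, 0.001]
ft_force: [0.6, 0.9, 0.8]
grip_width: 0.0856
t 1.95 p [ 0.501  -0.4286  0.0591] yaw -59.055869074707175 shift [-0.3 -0.5  1.1] rot [-0.0004 -0.0009 -0.001 ] deg 0.0779086519068212 F [0.5935 0.8979 0.8256] w 0.08562810893449814 zax [ 0.0008 -0.0005 -1.    ]
```

```bash
python3 -m handwheel '[0,0,0.5,0,0,0,0.6, 0,0,0.5,0,0,0,0.3, 0,0,0.5,0,0,0,0, 0,0,0.5,0,0,0,0, 0,0,0.5,0,0,0,0, 0,0,0.5,0,0,0,0, 0,0,0.5,0,0,0,0, 0,0,0.5,0,0,0,0]'; python3 - <<'E'
from h import *
go([.5013,-.428,.058],-59)
E
```

```text
t: 2.95
ee_pos: [0.5014, -0.4289, 0.0592]
tool_rot: [2.733, -1.548, 0.003]
ft_force: [0.9, -0.7, 4.4]
grip_width: 0.0232
t 2.95 p [ 0.5014 -0.4289  0.0592] yaw -59.053292082152865 shift [-0.8 -0.4  1.2] rot [-0.0006 -0.002  -0.0009] deg 0.12920790287744738 F [ 0.9139 -0.6929  4.4342] w 0.023200981588913958 zax [ 0.0015 -0.0014 -1.    ]
```

```bash
python3 -m handwheel '[0,0,-10,0,0,0,0, 0,0,-25,0,0,0,0, 0,0,-45,0,0,0,0, 0,0,-60,0,0,0,0, 0,0,-60,0,0,0,0, 0,0,-60,0,0,0,0]'; python3 - <<'E'
from h import *
go([.5013,-.428,.118],-59)
snap('side','side2'); crop('side2',240,220,340,330,7,'c6')
E
```

```text
t: 3.7
ee_pos: [0.501, -0.4285, 0.1189]
tool_rot: [2.734, -1.548, 0.002]
ft_force: [0.7, -0.4, -1.8]
grip_width: 0.0233
t 3.7 p [ 0.501  -0.4285  0.1189] yaw -59.05169360658206 shift [-0.2 -0.5  0.9] rot [-0.0005 -0.0011 -0.0009] deg 0.08442529908889103 F [ 0.7226 -0.4189 -1.8092] w 0.023337504257515174 zax [ 0.001  -0.0007 -1.    ]
```

View pics/c6.png

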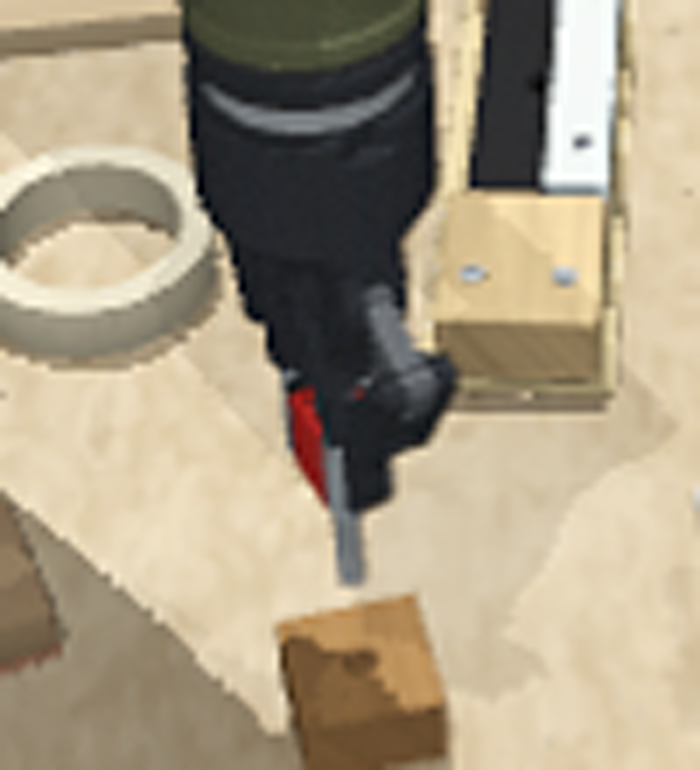

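```bash
cat >> h.py <<'E'
O=np.array([.555,-.119]); JX=np.array([1,-.033]); JY=np.array([.033,1])
def jw(xj,yj,z): return [*(O+xj*JX+yj*JY),z]
def wj(p): d=np.array(p[:2])-O; return d@JX,d@JY
E
python3 - <<'E'
from h import *
q=load('side2')
print(onz(q,240+(350-3)/7,220+(577-3)/7,.0697), 'pred', (proj(q,[.501,-.4285,.0697])-[240,220])*7+3)
go(jw(-.006,-.048,.135),-59)
E
```

```text
[ 0.4995 -0.4264  0.0697] pred [354.1091 581.8935]
t 3.75 p [ 0.5008 -0.4283  0.1183] yaw -59.05134703206941 shift [-200.3 -174.5  -16.7] rot [-0.0003 -0.0003 -0.0009] deg 0.05665457440463445 F [ 0.4448 -1.1784 -1.2111] w 0.023123969253253638 zax [ 0.0004 -0.0001 -1.    ]
```

```bash
python3 -m handwheel '[-10,-9,-17,0,0,0,0, -40,-35,-17,0,0,0,0, -70,-61,-17,0,0,0,0, -100,-87,-17,0,0,0,0, -130,-113,-17,0,0,0,0, -160,-140,-17,0,0,0,0, -185,-162,-17,0,0,0,0, -200,-174.5,-17,0,0,0,0, -200,-174.5,-17,0,0,0,0, -200,-174.5,-17,0,0,0,0]'; python3 - <<'E'
from h import *
go(jw(-.006,-.048,.079),-59)
snap('side','side3'); crop('side3',260,170,360,280,7,'c7')
snap('top','top3'); crop('top3',280,160,400,240,6,'c8')
q=load('side3'); p=get_state()['ee_pos']; print((proj(q,p-[0,0,.0492])-[260,170])*7+3)
E
```

```text
t: 5.0
ee_pos: [0.5476, -0.1676, 0.1356]
tool_rot: [2.733, -1.548, 0.001]
ft_force: [0.7, -0.4, -0.9]
grip_width: 0.0232
t 5.0 p [ 0.5476 -0.1676  0.1356] yaw -59.0674664479934 shift [-0.8 -0.2 56.6] rot [-0.0001 -0.0009 -0.0012] deg 0.08402871944017644 F [ 0.7209 -0.4418 -0.8512] w 0.02322997849863903 zax [ 0.0005 -0.0007 -1.    ]
[376.0588 405.3316]
```

View pics/c7.png

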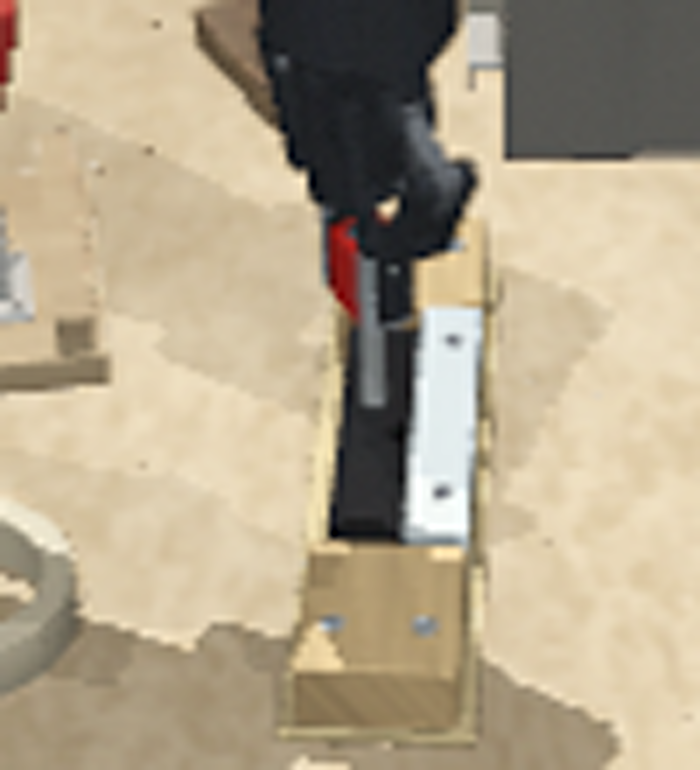

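View pics/c8.png

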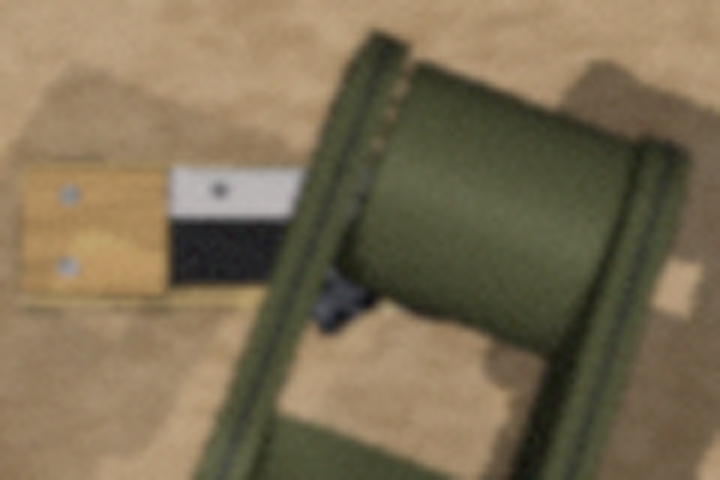

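The tip shows at crop (372,405) against a predicted (376,405), above the strip short of mid-length. I'll lower it to just above contact.

```bash
python3 -m handwheel '[0,0,20,0,0,0,0, 0,0,40,0,0,0,0, 0,0,49,0,0,0,0, 0,0,50,0,0,0,0, 0,0,50,0,0,0,0]'; python3 -m handwheel '[0,0,1,0,0,0,0, 0,0,2,0,0,0,0]';python3 -m handwheel '[0,0,1,0,0,0,0, 0,0,1.5,0,0,0,0]'
```

```text
t: 5.72
ee_pos: [0.5478, -0.1681, 0.0856]
tool_rot: [2.733, -1.55, 0.001]
ft_force: [0.5, -0.0, -0.6]
grip_width: 0.0236
t: 5.98
ee_pos: [0.5483, -0.1682, 0.0844]
tool_rot: [-2.733, 1.55, -0.004]
ft_force: [-0.3, 0.5, -0.6]
grip_width: 0.023
t: 6.22
ee_pos: [0.5484, -0.1682, 0.0829]
tool_rot: [-2.733, 1.55, -0.004]
ft_force: [-0.6, -0.5, -1.3]
grip_width: 0.0235
```

```bash
python3 -m handwheel '[0,0,1,0,0,0,0, 0,0,1.5,0,0,0,0]';python3 -m handwheel '[0,0,1,0,0,0,0, 0,0,1,0,0,0,0]'; python3 -m handwheel '[0,0,1,0,0,0,0, 0,0,1,0,0,0,0]'
```

```text
t: 6.48
ee_pos: [0.5483, -0.1682, 0.0813]
tool_rot: [-2.733, 1.55, -0.004]
ft_force: [0.4, 0.2, -1.0]
grip_width: 0.0232
t: 6.72
ee_pos: [0.5482, -0.1682, 0.0802]
tool_rot: [-2.733, 1.55, -0.003]
ft_force: [0.1, -0.4, -0.9]
grip_width: 0.0232
t: 6.98
ee_pos: [0.5484, -0.1683, 0.0793]
tool_rot: [-2.733, 1.55, -0.004]
ft_force: [0.5, 0.2, -0.3]
grip_width: 0.0234
```

```bash
python3 -m handwheel '[0,0,0.5,0,0,0,0, 0,0,0.5,0,0,0,0]';python3 -m handwheel '[0,0,0.5,0,0,0,0, 0,0,0.5,0,0,0,0]'
```

```text
t: 7.22
ee_pos: [0.5485, -0.1683, 0.0793]
tool_rot: [-2.733, 1.55, -0.004]
ft_force: [-1.8, 0.9, 2.4]
grip_width: 0.0233
t: 7.48
ee_pos: [0.5485, -0.1682, 0.0792]
tool_rot: [-2.733, 1.549, -0.004]
ft_force: [-2.4, 1.1, 4.6]
grip_width: 0.0236
```

```bash
python3 -m handwheel '[0.8,-1.2,0.4,0,0,0,0, 1.6,-2.5,0.4,0,0,0,0, 2.2,-3.4,0.4,0,0,0,0]';python3 -m handwheel '[0.5,-0.8,0.4,0,0,0,0, 0.5,-0.8,0.4,0,0,0,0]'
```

```text
t: 7.85
ee_pos: [0.5525, -0.1687, 0.0792]
tool_rot: [2.732, -1.549, 0.004]
ft_force: [-3.6, -0.5, 4.4]
grip_width: 0.0233
t: 8.1
ee_pos: [0.5534, -0.1688, 0.0792]
tool_rot: [2.732, -1.549, 0.003]
ft_force: [-4.0, 0.3, 4.8]
grip_width: 0.0233
```

```bash
python3 -m handwheel '[0.4,-0.7,0.3,0,0,0,0, 0.4,-0.7,0.3,0,0,0,0]';python3 -m handwheel '[0.4,-0.7,0.3,0,0,0,0, 0.4,-0.7,0.3,0,0,0,0]'
```

```text
t: 8.35
ee_pos: [0.5542, -0.169, 0.0792]
tool_rot: [2.732, -1.548, 0.004]
ft_force: [-3.3, 1.1, 5.7]
grip_width: 0.0234
t: 8.6
ee_pos: [0.5551, -0.1691, 0.0792]
tool_rot: [2.732, -1.548, 0.004]
ft_force: [-3.2, 0.3, 5.1]
grip_width: 0.023
```

```bash
python3 -m handwheel '[0.4,-0.7,0.2,0,0,0,0, 0.4,-0.7,0.2,0,0,0,0]';python3 -m handwheel '[0.4,-0.7,0.2,0,0,0,0, 0.4,-0.7,0.2,0,0,0,0]'
```

```text
t: 8.85
ee_pos: [0.5559, -0.1692, 0.0792]
tool_rot: [2.732, -1.548, 0.004]
ft_force: [-2.8, 0.9, 4.3]
grip_width: 0.0232
t: 9.1
ee_pos: [0.5563, -0.1692, 0.0792]
tool_rot: [2.731, -1.547, 0.002]
ft_force: [-4.3, 0.7, 6.7]
grip_width: 0.0233
```

```bash
python3 -m handwheel '[0.4,-0.7,0.1,0,0,0,0, 0.4,-0.7,0.1,0,0,0,0]'; python3 - <<'E'
from h import *
print(wj(get_state()['ee_pos']))
snap('side','side4'); crop('side4',280,190,350,260,10,'c9')
E
```

```text
t: 9.35
ee_pos: [0.5564, -0.1693, 0.0792]
tool_rot: [2.731, -1.547, -0.001]
ft_force: [-5.7, 0.6, 7.3]
grip_width: 0.0231
(np.float64(0.0030535463246053607), np.float64(-0.05020841021765986))
```

View pics/c9.png

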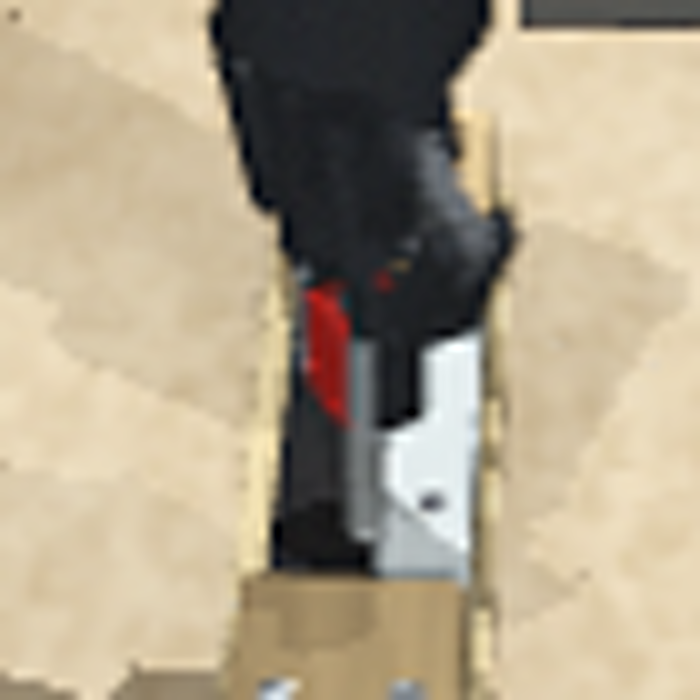

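```bash
python3 -m handwheel '[-0.7,-0.8,0.3,0,0,0,0, -1.5,-1.4,0.3,0,0,0,0, -2.4,-1.9,0.3,0,0,0,0, -3.2,-2.4,0.3,0,0,0,0]'; python3 -m handwheel '[-0.7,-0.8,0.3,0,0,0,0, -1.5,-1.4,0.3,0,0,0,0, -2.4,-1.9,0.3,0,0,0,0, -3.2,-2.4,0.3,0,0,0,0]'; python3 - <<'E'
from h import *
print(wj(get_state()['ee_pos']))
E
```

```text
t: 9.9
ee_pos: [0.5565, -0.1671, 0.0792]
tool_rot: [2.728, -1.544, 0.001]
ft_force: [-3.6, -5.4, 4.6]
grip_width: 0.0232
t: 10.4
ee_pos: [0.5567, -0.1649, 0.0792]
tool_rot: [2.725, -1.542, 0.003]
ft_force: [-5.6, -4.6, 3.4]
grip_width: 0.0234
(np.float64(0.003168653477432774), np.float64(-0.045884221995563156))
```

```bash
python3 - <<'E'
from h import *
go(jw(.003,-.03,.079),-59)
E
python3 -m handwheel '[-0.8,-0.7,0.2,0,0,0,0, -2.0,-1.5,0.2,0,0,0,0, -3.4,-2.4,0.2,0,0,0,0, -4.7,-3.2,0.2,0,0,0,0, -6.1,-4.0,0.2,0,0,0,0, -7.4,-4.9,0.2,0,0,0,0, -8.8,-5.7,0.2,0,0,0,0, -10.1,-6.6,0.2,0,0,0,0]'; python3 - <<'E'
from h import *
print(wj(get_state()['ee_pos']))
go(jw(.003,-.03,.079),-59)
E
```

```text
t 10.4 p [ 0.5567 -0.1649  0.0792] yaw -58.99065698345643 shift [-13.4  -8.5   0.1] rot [ 0.0082 -0.0072  0.0001] deg 0.6276751109889015 F [-5.5863 -4.5822  3.4024] w 0.023369576033549003 zax [-0.0033 -0.0104 -0.9999]
t: 11.4
ee_pos: [0.557, -0.1543, 0.0792]
tool_rot: [2.723, -1.539, 0.006]
ft_force: [-3.9, -4.9, 4.6]
grip_width: 0.0233
(np.float64(0.003176397371429154), np.float64(-0.03522787213093289))
t 11.4 p [ 0.557  -0.1543  0.0792] yaw -58.957091682668896 shift [-4.5 -2.7  0.2] rot [ 0.01   -0.0099  0.0007] deg 0.8061027961714413 F [-3.8541 -4.9487  4.5768] w 0.023308929771881055 zax [-0.0035 -0.0136 -0.9999]
```

```bash
python3 -m handwheel '[-0.8,-0.7,0.2,0.005,-0.005,0,0, -1.9,-1.4,0.2,0.005,-0.005,0,0, -3.0,-2.1,0.2,0.005,-0.005,0,0, -4.1,-2.8,0.2,0.005,-0.005,0,0, -5.2,-3.5,0.2,0.005,-0.005,0,0, -6.3,-4.2,0.2,0.005,-0.005,0,0, -7.4,-4.9,0.2,0.005,-0.005,0,0, -8.4,-5.6,0.2,0.005,-0.005,0,0]'; python3 - <<'E'
from h import *
print(wj(get_state()['ee_pos']))
go(jw(.003,-.03,.079),-59)
E
```

```text
t: 12.4
ee_pos: [0.5572, -0.1457, 0.0792]
tool_rot: [2.727, -1.54, 0.005]
ft_force: [-5.4, -5.3, 6.2]
grip_width: 0.0236
(np.float64(0.003126457540295344), np.float64(-0.026655875444175716))
t 12.4 p [ 0.5572 -0.1457  0.0792] yaw -58.92415595203883 shift [2.8 1.9 0.2] rot [ 0.0073 -0.0075  0.0013] deg 0.6032900295344403 F [-5.3654 -5.265   6.1579] w 0.023641257782396372 zax [-0.0023 -0.0102 -0.9999]
```

```bash
for i in 1; do python3 -m handwheel '[-0.8,-0.7,0.3,0.004,-0.004,0,0, -1.7,-1.2,0.3,0.004,-0.004,0,0, -2.5,-1.8,0.3,0.004,-0.004,0,0, -3.3,-2.3,0.3,0.004,-0.004,0,0]'; done;  python3 -m handwheel '[-0.8,-0.7,0.3,0.004,-0.004,0,0, -1.7,-1.2,0.3,0.004,-0.004,0,0, -2.5,-1.8,0.3,0.004,-0.004,0,0, -3.3,-2.3,0.3,0.004,-0.004,0,0]'; python3 - <<'E'
from h import *
print(wj(get_state()['ee_pos']))
go(jw(.003,-.03,.079),-59)
E
```

```text
t: 12.9
ee_pos: [0.5573, -0.1433, 0.0792]
tool_rot: [2.729, -1.541, 0.004]
ft_force: [-4.0, -5.4, 5.7]
grip_width: 0.0233
t: 13.4
ee_pos: [0.5574, -0.1408, 0.0792]
tool_rot: [2.731, -1.541, 0.004]
ft_force: [-4.8, -4.9, 5.6]
grip_width: 0.0232
(np.float64(0.003086207295422782), np.float64(-0.02171537266630528))
t 13.4 p [ 0.5574 -0.1408  0.0792] yaw -58.851330621926195 shift [6.9 4.6 0.3] rot [ 0.0037 -0.0049  0.0026] deg 0.37900617712648604 F [-4.8443 -4.8706  5.5731] w 0.023196205364823464 zax [-0.0006 -0.0061 -1.    ]
```

```bash
python3 -m handwheel '[-0.9,-0.7,0.3,0.002,-0.003,0,0, -1.7,-1.2,0.3,0.002,-0.003,0,0, -2.5,-1.8,0.3,0.002,-0.003,0,0, -3.4,-2.3,0.3,0.002,-0.003,0,0]';  python3 -m handwheel '[-0.9,-0.7,0.3,0.002,-0.003,0,0, -1.7,-1.2,0.3,0.002,-0.003,0,0, -2.5,-1.8,0.3,0.002,-0.003,0,0, -3.4,-2.3,0.3,0.002,-0.003,0,0]'; python3 - <<'E'
from h import *
print(wj(get_state()['ee_pos']))
go(jw(.003,-.03,.079),-59)
E
```

```text
t: 13.9
ee_pos: [0.5575, -0.1382, 0.0792]
tool_rot: [2.732, -1.54, 0.003]
ft_force: [-4.0, -5.8, 5.8]
grip_width: 0.0233
t: 14.4
ee_pos: [0.5575, -0.1356, 0.0792]
tool_rot: [2.733, -1.539, 0.003]
ft_force: [-3.5, -5.5, 5.0]
grip_width: 0.0231
(np.float64(0.0030803149204636704), np.float64(-0.016481065696013052))
t 14.4 p [ 0.5575 -0.1356  0.0792] yaw -58.78462258911771 shift [11.3  7.5  0.3] rot [ 0.0036 -0.0042  0.0038] deg 0.3841078176654086 F [-3.5103 -5.5038  4.998 ] w 0.02314657418829601 zax [-0.0009 -0.0055 -1.    ]
```

```bash
python3 -m handwheel '[-0.9,-0.7,0.3,0.002,-0.003,0,0, -1.7,-1.2,0.3,0.002,-0.003,0,0, -2.5,-1.8,0.3,0.002,-0.003,0,0, -3.4,-2.3,0.3,0.002,-0.003,0,0]';  python3 -m handwheel '[-0.9,-0.7,0.3,0.002,-0.003,0,0, -1.7,-1.2,0.3,0.002,-0.003,0,0, -2.5,-1.8,0.3,0.002,-0.003,0,0, -3.4,-2.3,0.3,0.002,-0.003,0,0]'; python3 - <<'E'
from h import *
print(wj(get_state()['ee_pos']))
go(jw(.003,-.03,.079),-59)
E
```

```text
t: 14.9
ee_pos: [0.5576, -0.1329, 0.0792]
tool_rot: [2.733, -1.539, 0.003]
ft_force: [-5.0, -5.3, 5.0]
grip_width: 0.0234
t: 15.4
ee_pos: [0.5577, -0.1303, 0.0792]
tool_rot: [2.734, -1.538, 0.002]
ft_force: [-4.3, -5.1, 5.5]
grip_width: 0.0229
(np.float64(0.0030749924936011907), np.float64(-0.011229766768988495))
t 15.4 p [ 0.5577 -0.1303  0.0792] yaw -58.719130347617735 shift [15.7 10.3  0.3] rot [ 0.0034 -0.0036  0.0049] deg 0.3988767090294504 F [-4.3133 -5.0708  5.4596] w 0.02292785511154026 zax [-0.0011 -0.0048 -1.    ]
```

```bash
python3 -m handwheel '[-0.9,-0.7,0.3,0.002,-0.003,0.001,0, -1.7,-1.2,0.3,0.002,-0.003,0.001,0, -2.5,-1.8,0.3,0.002,-0.003,0.001,0, -3.4,-2.3,0.3,0.002,-0.003,0.001,0]';  python3 -m handwheel '[-0.9,-0.7,0.3,0.002,-0.003,0.001,0, -1.7,-1.2,0.3,0.002,-0.003,0.001,0, -2.5,-1.8,0.3,0.002,-0.003,0.001,0, -3.4,-2.3,0.3,0.002,-0.003,0.001,0]'; python3 - <<'E'
from h import *
print(wj(get_state()['ee_pos']))
go(jw(.003,-.03,.079),-59)
E
```

```text
t: 15.9
ee_pos: [0.5578, -0.1276, 0.0792]
tool_rot: [2.734, -1.539, 0.002]
ft_force: [-5.2, -5.2, 5.4]
grip_width: 0.0233
t: 16.4
ee_pos: [0.5579, -0.125, 0.0792]
tool_rot: [2.734, -1.54, 0.001]
ft_force: [-4.7, -5.6, 5.3]
grip_width: 0.0236
(np.float64(0.0030905362679561886), np.float64(-0.005866062415216542))
t 16.4 p [ 0.5579 -0.125   0.0792] yaw -58.772810608050776 shift [20.2 13.3  0.3] rot [ 0.0032 -0.0027  0.004 ] deg 0.3290651950536175 F [-4.7433 -5.6161  5.3463] w 0.023563929531855838 zax [-0.0013 -0.0039 -1.    ]
```

```bash
python3 -m handwheel '[-0.9,-0.7,0.4,0.002,-0.002,0.001,0, -1.7,-1.2,0.4,0.002,-0.002,0.001,0, -2.5,-1.8,0.4,0.002,-0.002,0.001,0, -3.0,-2.1,0.4,0.002,-0.002,0.001,0]'
```

```text
t: 16.9
ee_pos: [0.558, -0.1227, 0.0791]
tool_rot: [2.733, -1.54, 0.002]
ft_force: [-4.1, -5.5, 5.0]
grip_width: 0.023
```

```bash
python3 -m handwheel '[-0.9,-0.7,0.4,0.002,-0.002,0.001,0, -1.7,-1.2,0.4,0.002,-0.002,0.001,0, -2.5,-1.8,0.4,0.002,-0.002,0.001,0, -3.0,-2.1,0.4,0.002,-0.002,0.001,0]'
```

```text
t: 17.4
ee_pos: [0.5578, -0.1189, 0.0778]
tool_rot: [2.735, -1.543, -0.0]
ft_force: [-0.3, 0.1, -1.2]
grip_width: 0.0234
```

The force has vanished and z has dropped 1.4 mm, so the tip is entering the hole. I'll push down gently.

```bash
python3 -m handwheel '[0,0,0.7,0,0,0,0, 0,0,1.4,0,0,0,0]'
```

```text
t: 17.65
ee_pos: [0.5577, -0.1185, 0.0757]
tool_rot: [2.735, -1.544, -0.001]
ft_force: [0.3, -0.5, -1.5]
grip_width: 0.023
```

```bash
python3 -m handwheel '[0,0,0.7,0,0,0,0, 0,0,1.4,0,0,0,0]'
```

```text
t: 17.9
ee_pos: [0.5577, -0.1183, 0.074]
tool_rot: [2.736, -1.544, -0.001]
ft_force: [0.4, 0.6, -1.4]
grip_width: 0.0233
```

Free motion; the tip is about 5 mm into the hole with no side load.

```bash
python3 -m handwheel '[0,0,1,0,0,0,0, 0,0,2,0,0,0,0, 0,0,3,0,0,0,0]';python3 -m handwheel '[0,0,1,0,0,0,0, 0,0,2,0,0,0,0, 0,0,3,0,0,0,0]'; python3 - <<'E'
from h import *
go(jw(.003,-.0,.0612),-59)
E
```

```text
t: 18.27
ee_pos: [0.5578, -0.1183, 0.071]
tool_rot: [2.736, -1.544, -0.001]
ft_force: [-0.6, -0.1, -0.8]
grip_width: 0.0233
t: 18.65
ee_pos: [0.5578, -0.1184, 0.0679]
tool_rot: [2.736, -1.544, -0.001]
ft_force: [0.2, -0.1, -1.3]
grip_width: 0.0232
t 18.65 p [ 0.5578 -0.1184  0.0679] yaw -58.87208270319227 shift [0.7 0.2 6.7] rot [0.0006 0.0001 0.0022] deg 0.13303745580251322 F [ 0.1889 -0.0535 -1.3113] w 0.023170292192663807 zax [-0.0006 -0.0002 -1.    ]
```

```bash
python3 -m handwheel '[0,0,1,0,0,0,0, 0,0,2,0,0,0,0, 0,0,3,0,0,0,0]';python3 -m handwheel '[0,0,1,0,0,0,0, 0,0,2,0,0,0,0, 0,0,2,0,0,0,0]'; python3 -m handwheel '[0,0,0.7,0,0,0,0, 0,0,1,0,0,0,0]'
```

```text
t: 19.02
ee_pos: [0.5578, -0.1183, 0.0648]
tool_rot: [2.736, -1.544, -0.001]
ft_force: [-0.1, 0.3, -1.3]
grip_width: 0.0231
t: 19.4
ee_pos: [0.5577, -0.1183, 0.0627]
tool_rot: [2.736, -1.544, -0.001]
ft_force: [-0.3, -0.2, -0.8]
grip_width: 0.0232
t: 19.65
ee_pos: [0.5577, -0.1183, 0.0617]
tool_rot: [2.736, -1.544, -0.001]
ft_force: [-0.8, -1.1, -0.8]
grip_width: 0.0231
```

```bash
python3 -m handwheel '[0,0,0.6,0,0,0,0, 0,0,0.6,0,0,0,0]';python3 -m handwheel '[0,0,0.5,0,0,0,0, 0,0,0.5,0,0,0,0]'
```

```text
t: 19.9
ee_pos: [0.5579, -0.1184, 0.0613]
tool_rot: [2.736, -1.544, -0.001]
ft_force: [-0.5, 0.6, -0.5]
grip_width: 0.023
t: 20.15
ee_pos: [0.5579, -0.1184, 0.0613]
tool_rot: [2.736, -1.544, -0.001]
ft_force: [-1.4, 0.8, 3.6]
grip_width: 0.0234
```

Seated at TCP z 0.0613, exactly 18 mm below the strip contact height. I'll release and look.

```bash
python3 -m handwheel '[0,0,0.2,0,0,0,0.35, 0,0,0.2,0,0,0,0.5, 0,0,0.2,0,0,0,0.8, 0,0,0,0,0,0,1, 0,0,0,0,0,0,1, 0,0,0,0,0,0,1, 0,0,0,0,0,0,1]'; python3 - <<'E'
from h import *
snap('side','side5'); crop('side5',280,180,350,260,9,'c10')
E
```

```text
t: 21.02
ee_pos: [0.5579, -0.1184, 0.0612]
tool_rot: [2.736, -1.544, -0.001]
ft_force: [0.4, 0.3, -0.6]
grip_width: 0.0853
```

View pics/c10.png

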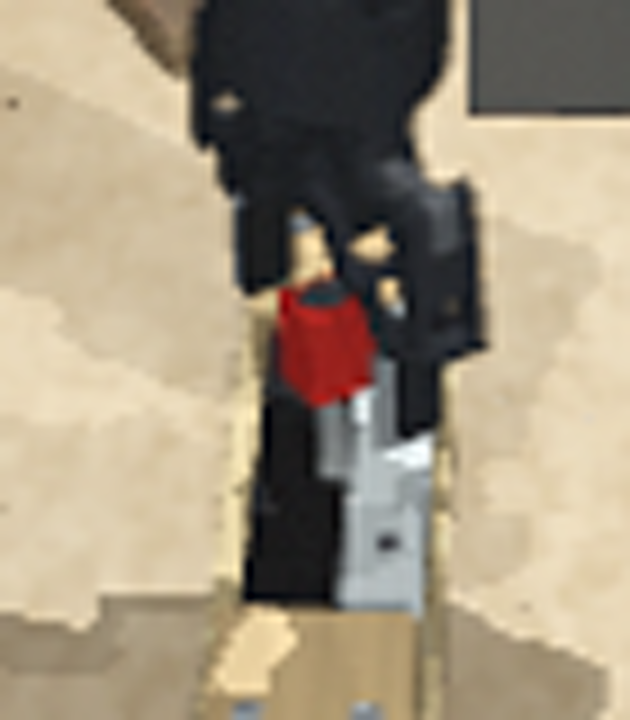

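The handle (325,340) stands free between the open fingers, with the shank going into the strip at (340,470). I'll lift clear.

```bash
python3 -m handwheel '[0,0,-8,0,0,0,1, 0,0,-20,0,0,0,1, 0,0,-45,0,0,0,1, 0,0,-80,0,0,0,1, 0,0,-120,0,0,0,1, 0,0,-130,0,0,0,1, 20,60,-130,0,0,0,1, 40,110,-130,0,0,0,1, 60,150,-130,0,0,0,1, 60,150,-130,0,0,0,1, 60,150,-130,0,0,0,1]'; python3 - <<'E'
from h import *
s=snap('side','side6'); crop('side6',280,180,350,260,9,'c11')
snap('top','top6'); crop('top6',280,150,400,240,6,'c12')
a=np.array([335,300])
print(get_state()['joint_vel'],get_state()['ft_force'])
E
```

```text
t: 22.45
ee_pos: [0.4605, -0.2468, 0.1908]
tool_rot: [-2.736, 1.544, 0.002]
ft_force: [0.7, -0.3, 0.9]
grip_width: 0.0851
[ 0.0097 -0.0005 -0.0027 -0.0022 -0.0006 -0.0032] [-1.0373 -0.3548 -0.4109]
```

View pics/c11.png

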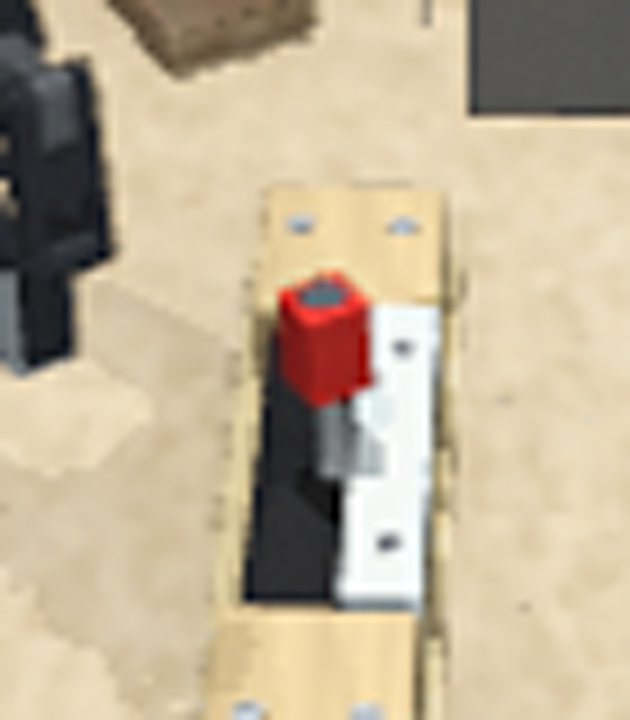

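View pics/c12.png

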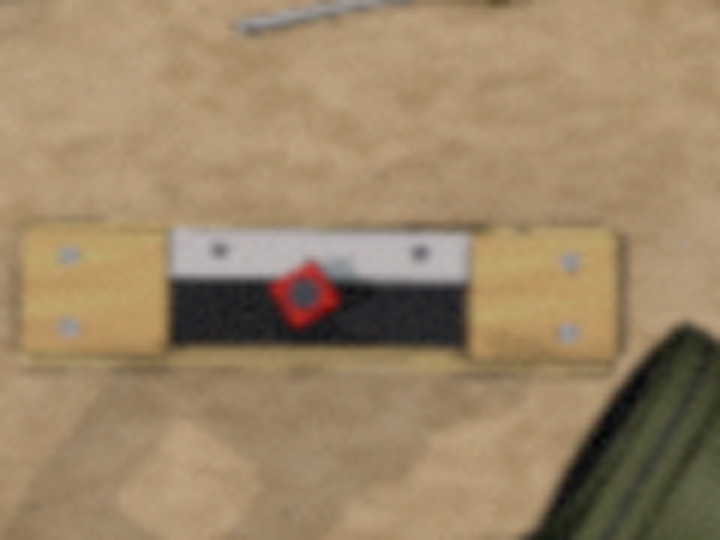

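View pics/side6.png

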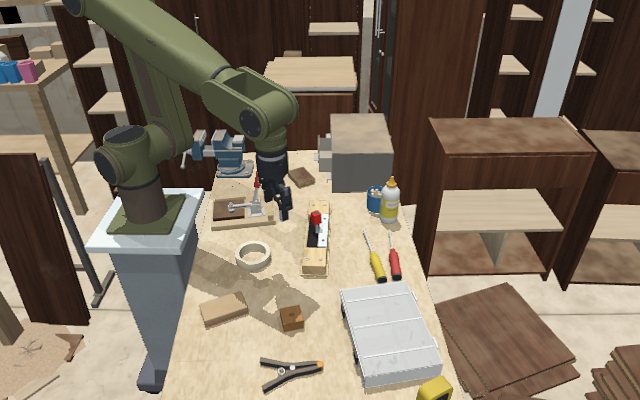

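```bash
python3 - <<'E'
from h import *
s=load('top6');q=load('side6')
u,v=280+(305-2.5)/6,150+(293-2.5)/6
print(dep(s,u,v),onz(s,u,v,.096),wj(onz(s,u,v,.096)))
u,v=280+(323-4)/9,180+(292-4)/9
print(dep(q,u,v),onz(q,u,v,.096),wj(onz(q,u,v,.096)))
a,b=load('side0'),q
for u0,v0,u1,v1 in[(225,235,280,275),(285,160,320,192),(362,182,385,217)]:
    print(np.abs(a['image'][v0:v1,u0:u1].astype(int)-b['image'][v0:v1,u0:u1]).mean())
order.finish_job()
E
```

```text
[ 0.5517 -0.1118  0.0966] [ 0.5518 -0.1118  0.096 ] (np.float64(-0.003470566843463163), np.float64(0.007120246976122764))
[ 0.5523 -0.1153  0.1005] [ 0.552  -0.1094  0.096 ] (np.float64(-0.003277349153247538), np.float64(0.009486127045046385))
10.257121212121213
11.17172619047619
0.610351966873706
the job is handed in; nothing more can be done
```

I took the pin from its stand, set it down about 50 mm from mid-length, and slid it along the fence with about 5–7 N down. It dropped into the hole close to mid-length. I pushed it to the bottom, let go and lifted clear, then handed the job in at about 22.5 s. No verdict was reported.

**What the last checks showed**
- **Depth:** the pin bottomed 18.0 mm below the height at which it first touched the strip. The two cameras put the top of the handle at 96.6 and 100.5 mm, and 96 mm means fully home. The side camera's figure is less certain.
- **Upright:** the pin stands free but leans a little. The top is about 3.4 mm off the hole line and 4–6 mm along it. I estimate 0.06–0.1 rad, under the 0.17 limit, but I did not measure it precisely.
- **Force:** the largest wrist forces I read in contact were about 6 N sideways and 7 N down, well under 25 N. I only read forces at the end of each move, so I would not have seen a short peak.
- **Bystanders:** nothing was touched that I could see. The pot area of the picture is unchanged. The tape roll and offcut areas differ from the first picture, probably because of the arm's moved shadow. Both look to be in the same place, but I did not measure their positions.

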